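# Load the full battery pack, found by heft, in a sprung cradle

## Robot

A 6-joint arm with a two-finger parallel gripper is mounted at the origin on a cart in front of the work surface, level with it; the furniture and walls round the work are solid. World frame = base frame: x ahead of the robot, y to its left, z up, the work surface at z = 0. Lengths are in m, angles in rad, forces in N, time in s.
With the tool pointing down it reaches from about 0.25 to 0.725 m from the base axis. Payload 4 kg.
Tool frame: the origin (TCP) lies midway between the tips of the shut fingers; the grasp point (between the pads) lies 19 mm behind it; z points along the fingers, y is the line along which they close (so a half turn about z gives the same grasp; the last joint's range is limited). The gripper opens to 85 mm and grips with 20 to 120 N. Pads are 22 mm wide; open, the fingers measure 114 mm over their backs; the gripper's body (76 mm by 85 mm) begins 54 mm behind the grasp point. The pads swing forward as they close: fully open they stand 13 mm farther back than shut.
Start: joints at [1.249, 0.241, 0.005, 1.335, 0, 1.571], TCP at [0.158, 0.474, 0.231] pointing down, gripper open.
Joint ranges: [-2.72, 2.72], [-1.05, 1.87], [-1.09, 1.28], [-1.99, 2.15], [-1.42, 1.44], [-3.14, 3.14]. Speed limits (rad/s): [2.79, 2.79, 3.14, 3.14, 3.14, 3.14].

## Interface

Orientations are given as [roll, pitch, yaw] about the fixed x, y, z axes, in that order (R = Rz(yaw) Ry(pitch) Rx(roll)).
In Python, from rig import manip gives the robot as it stands.
- The arm moves only by the tool move_arm, never from a script. Its argument "commands" is a list of rows, each a list of 2 entries, a list of its own where there are three numbers: the shift along the tool's x, y, z as a fraction of full scale, then the turn, a rotation vector about the tool's x, y, z as a fraction of full scale. In form: [[[dx, dy, dz], [rx, ry, rz]], ...]. A call has exactly 8 rows; each row is the pose to reach, as a shift and turn from the pose commanded when the call began, along the tool's axes at that moment, turning the shorter way round; what a row does not reach only later rows make up. Full scale, the value 1, is 30 cm for a shift and pi rad for a turn. A row lasts 1/10 s, in which the tool goes at most 50 mm and 8.59 degrees, less where a joint would pass 70% of its speed; a pose out of reach is approached as far as the arm can. A call with a number of a shift or a turn outside -1 to 1 is refused whole. A call with a gripper value outside its range is refused whole. "jaw" is the gripper's target within -1 to 1 (fully open at 1, half-way at 0, shut at -1), set as the call begins (left out, the last holds). The fingers move at their own pace and stop on an object; "grip_force" is the grip in N (left out, the last holds). Time passes only in rows, so rows that repeat a pose let the fingers close, or fill a call up. It gives the time, the measured TCP pose, the force, the opening and the grip force at its end, in the units of the state.
- manip.observe(): the state, without advancing time (a new reading comes with each control period).
- manip.capture(name): name is "side" or "top" or "wrist"; returns a dict with "color" (384x512x3 uint8, red, green, blue), "fx", "fy", "cx", "cy" (pixels), "k1" (the pictures are not rectified: a ray, as slopes to the right and down, at radius r is drawn at 1 + k1 r^2 times it, then the intrinsics apply), "R" (3x3) and "t" (3): a world point X has camera coordinates R X + t; the wrist camera has in their place "mount" (4x4, takes a point from camera to tool coordinates, whose origin is the TCP and whose axes are the flange's). Camera axes: x right, y down, z forward; pixel columns grow to the right and rows downward; lengths in m; the calibration is good to about 2 mm. A picture is of the moment at which its call begins: read the wrist's pose just before it. There is no depth.
- manip.job_done(): hands the job in; it is judged then, once.
The state is a dict: "time": time; "joints": joint angles; "dq": joint speeds; "effort": joint torques, N m; "position": TCP position; "orientation": TCP orientation; "wrist_force": force on the tool from outside, world axes, zero at the start; "wrist_torque": the same for the moment, N m; "gripper_width": opening from 0.0 (shut) to 1.0 (fully open); "finger_force": force on a finger pad.
Only numpy, scipy, OpenCV 4.12 (cv2) and the standard library are available. Lean on these libraries where they do the work, as an engineer would, in place of code of your own. Each camera call takes 0.05 s, during which the arm holds its last target. There are 200 camera calls.

## Task

One of these two closed battery packs still has its cells and the other is an empty case, and only the weight tells: lift the green-tagged pack well clear of the bench and feel its weight, set it back down, then lift the orange-tagged pack and compare. Load the heavier one into the sprung cradle, contact end first: press its contact end against the spring jaw until its other end clears the low lip, lower it flat onto the cradle floor, and let go so that the spring holds it behind the lip. Do not force the cradle, keep both packs upright, leave the lighter one standing flat on the bench, and leave the jar and the tape roll where they are.

Things in the scene. Friction and masses are not known exactly. Their poses are not given: they have to be found in the camera images.
- pack_a: Closed battery case, black with grey lid, green tag and blank white label on the lid; 120 (x) x 56 (y) x 44 mm. Origin: centre of underside, z up; +x points to the contact end (two brass pads), which starts away from the robot. Grasp across the 56 mm at mid-length, where its weight centres. Either pack may be the full one; both weigh 0.2 to 0.65 kg, the full one at least 0.2 kg more.
- pack_b: Closed battery case, black with grey lid, orange tag and blank white label on the lid; 120 (x) x 56 (y) x 44 mm. Origin: centre of underside, z up; +x points to the contact end (two brass pads), which starts away from the robot. Grasp across the 56 mm at mid-length, where its weight centres. Either pack may be the full one; both weigh 0.2 to 0.65 kg, the full one at least 0.2 kg more.
- pack_a_contacts (a point): Centre of the contact end face of the green-tagged pack, 60 mm along +x from its origin and 22 mm up.
- pack_b_contacts (a point): Centre of the contact end face of the orange-tagged pack, 60 mm along +x from its origin and 22 mm up.
- cradle_base: Slotted aluminium plate 280 x 104 x 6 mm fixed to the bench, carrying the grey cradle. Origin: centre of its underside; +x points from the low lip (near the robot) to the spring jaw. The cradle (lip, floor, jaw, guides) is clamped with a shift s of -12 to +12 mm along x, not in any measured pose: feel for it. It is forced if all pack-cradle contact forces, summed, pass 40 N.
- lip_nominal (a point): Middle of the top inner edge of the low end lip if s = 0 (x -57 mm, z 22 mm on the plate); the real lip lies s farther along +x. The lip is 7 mm thick, 60 mm wide and stands 10 mm above the cradle floor. Outside it, towards the robot, nothing is higher than 14 mm above the bench.
- jaw_nominal (a point): Middle of the resting face of the black spring jaw with brass strips if s = 0 (x 57 mm, z 35 mm on the plate; 56 mm wide, z 16 to 54 mm). Gap to the lip 114 mm, 6 mm under a pack's length. It slides to +x only: gives at 3 N, then 0.6 N/mm; a pack clears the lip at 6 mm (6.6 N); bottoms hard at 10 mm (9 N). Slippery. Behind it a block, top 54 mm above the bench.
- seat_nominal (a point): Where a seated pack's origin lies if s = 0 (x 3 mm, y 0, z 12 mm on the plate: the cradle floor's top); really s farther along +x. Low guides at both sides near the ends, tops 8 mm above the floor, leave 61 mm between them (2.5 mm each side of a pack); the sides are open within 25 mm of mid-length. Seated, clamping and weight already sum to about 20 N, so land gently.
- flux_jar: Small round jar with a black lid and yellow label, 52 mm across, 36 mm high, loose on the bench behind the work. Origin at the centre of its underside. A bystander.
- insulating_tape: Black roll of insulating tape lying flat, 60 mm across, 18 mm high, loose on the bench behind the work. Origin at the centre of its underside. A bystander.

How it is judged:
On the way, in this order (a step that is already met when the one before it is completed fails the run):
1. the green-tagged pack is lifted over 30 mm while the other stands on the bench (height (world z) of pack_a above 0.03 m and height (world z) of pack_b below 0.005 m and angle between pack_b's own z axis and vertical below 0.05 rad), for 0.3 s.
2. the green-tagged pack is back on the bench and the orange-tagged one is lifted over 30 mm (height (world z) of pack_b above 0.03 m and height (world z) of pack_a below 0.005 m and angle between pack_a's own z axis and vertical below 0.05 rad), for 0.3 s.
At the end, for the whole second after the job is handed in: The heavier pack lies flat behind the lip (underside 10.5 to 13.5 mm above the bench, tilt under 0.03 rad, within 6 mm of the centre line, contact end to the jaw), at rest; the lighter, known by bearing on bench and contents with under 6 N in sum, stands flat on the bench, at rest (((z of pack_a in the frame of cradle_base between 0.0105 and 0.0135 m and x of pack_a in the frame of cradle_base between -0.014 and 0.02 m and y of pack_a in the frame of cradle_base between -0.006 and 0.006 m and angle between each of pack_a, pack_b's own z axis and vertical below 0.03 rad and x of pack_a_contacts in the frame of cradle_base above 0.04 m and linear speed of each of pack_a, pack_b below 0.01 m/s and height (world z) of pack_b between -0.003 and 0.003 m and contact force between pack_b and anything else below 6 N) or (z of pack_b in the frame of cradle_base between 0.0105 and 0.0135 m and x of pack_b in the frame of cradle_base between -0.014 and 0.02 m and y of pack_b in the frame of cradle_base between -0.006 and 0.006 m and angle between each of pack_b, pack_a's own z axis and vertical below 0.03 rad and x of pack_b_contacts in the frame of cradle_base above 0.04 m and linear speed of each of pack_b, pack_a below 0.01 m/s and height (world z) of pack_a between -0.003 and 0.003 m and contact force between pack_a and anything else below 6 N))); the robot touches nothing.
It fails at once if the cradle is forced: a pack presses on it with over 40 N in sum (contact force between any of pack_a, pack_b and cradle_base above 40 N).
It fails at once if a pack is tipped (angle between any of pack_a, pack_b's own z axis and vertical above 0.5 rad).
It fails at once if the jar or the tape roll is pushed away (distance of any of flux_jar, insulating_tape from where it was at the start of the episode above 0.02 m).
It also fails if it takes over 72 s, if anything falls off the work surface, if the arm or the gripper's body presses on something with over 40 N, if the wrist force passes 120 N, or if a joint passes its speed limit or range.

## Working session

There is one attempt and no reset: what is moved stays moved. The work goes in short steps, Python scripts to look and compute and a tool call to move; the robot and the scene stay as the last step left them, time stands still between calls to the robot, and variables do not carry over. Pictures are saved under pics/ and viewed, at most 10 in all, crops included, and the job is handed in when it is done.

Besides the shell and the picture viewer there is one more tool, called as name([rows], argument=value, ...), one row to a line, values as JSON. move_arm: Moves the arm, as the interface text tells. Shift numbers are shares of 30 cm and turn numbers shares of pi rad, none past 1 either way. Its arguments: {"type":"object","properties":{"commands":{"type":"array","items":{"type":"array"}},"jaw":{"type":"number"},"grip_force":{"type":"number"}},"required":["commands"]}

```bash
mkdir -p pics; ls; cat > h.py <<'E'
import numpy as np, cv2
from rig import manip
def cap(n,f):
    c=manip.capture(n); cv2.imwrite('pics/'+f,c['color'][:,:,::-1]); return c
def ray(c,u,v):
    K=np.array([[c['fx'],0,c['cx']],[0,c['fy'],c['cy']],[0,0,1]])
    x,y=(u-c['cx'])/c['fx'],(v-c['cy'])/c['fy']
    a,b=x,y
    for _ in range(30):
        s=1+c['k1']*(a*a+b*b); a,b=x/s,y/s
    R,t=np.array(c['R']),np.array(c['t']).ravel()
    return -R.T@t, R.T@np.array([a,b,1])
def on(c,u,v,z):
    o,d=ray(c,u,v); return o+d*(z-o[2])/d[2]
E
python3 - <<'E'
from h import *
import pickle
s=manip.observe(); print(s)
T=cap('top','top0.png'); S=cap('side','side0.png')
pickle.dump((T,S),open('c0.pkl','wb'))
for c in (T,S): print(c['fx'],c['k1'],ray(c,256,192))
E
```

```text
pics
{'time': 0.0, 'joints': array([1.24906366e+00, 2.41433757e-01, 3.71859436e-03, 1.33519347e+00,
       9.86843095e-06, 1.57081793e+00]), 'dq': array([ 0.0004262 ,  0.00103772,  0.00028583, -0.00164216, -0.00077329,
       -0.00026586]), 'effort': array([-1.79792401e-03, -3.72326052e+01,  2.52404004e+01,  1.69018772e-02,
       -1.54567765e-04,  1.30451394e-06]), 'position': array([0.15790247, 0.47374512, 0.23040043]), 'orientation': array([-3.13948034e+00, -9.82277668e-06,  2.81983836e+00]), 'wrist_force': array([-0.38631113,  0.19454689,  0.08177387]), 'wrist_torque': array([-0.03215136, -0.01281037, -0.00102968]), 'finger_force': 0.0, 'gripper_width': 0.9995887416439095}
368.21625685404445 -0.013126782707079671 (array([ 0.49859345, -0.20257141,  0.91021271]), array([ 9.78353971e-02, -5.73367391e-04, -9.95368788e-01]))
471.990778714118 -0.16296725739703194 (array([0.28678217, 0.55615101, 0.69086421]), array([ 0.30187145, -0.74245346, -0.59820438]))
```

View pics/top0.png

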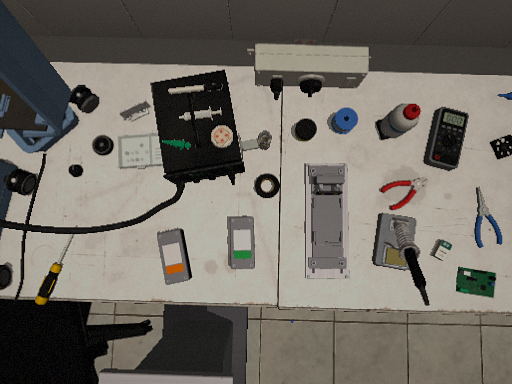

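View pics/side0.png

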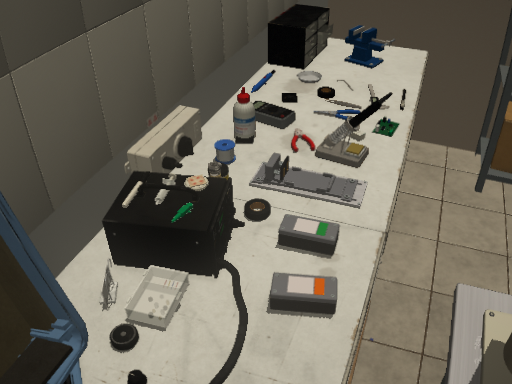

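Top view: orange pack about (173,257), green (241,242), cradle plate (326,220), tape (266,185), jar (305,129). Image up is +x and left is +y. Next I'll segment the packs and enlarge that region.

```bash
python3 - <<'E'
from h import *
import pickle
T,S=pickle.load(open('c0.pkl','rb'))
im=T['color']; g=im.max(2).astype(int)
def rect(name,x0,x1,y0,y1,z,th):
    sub=im[y0:y1,x0:x1]; m=(sub.max(2)<th).astype(np.uint8)
    cs,_=cv2.findContours(m,0,1); c=max(cs,key=cv2.contourArea)
    h=cv2.convexHull(c)+np.array([x0,y0]); P=np.array([on(T,u,v,z)[:2] for u,v in h[:,0]],np.float32)
    r=cv2.minAreaRect((P*1000).astype(np.float32)); print(name,cv2.boundingRect(h),'ctr mm',r); 
    print(np.round(cv2.boxPoints(r)))
rect('green',218,266,205,278,.044,150)
rect('orange',150,200,220,292,.044,150)
hsv=cv2.cvtColor(im,cv2.COLOR_RGB2HSV)
rect('plate',298,358,155,285,.006,190)
cv2.imwrite('pics/crop.png',cv2.resize(im[150:295,150:360,::-1],None,fx=3.8,fy=3.8,interpolation=cv2.INTER_CUBIC))
E
```

```text
green (227, 215, 28, 55) ctr mm ((466.35272216796875, -170.21302795410156), (124.33281707763672, 63.00112533569336), 2.057734966278076)
[[ 403. -141.]
 [ 405. -204.]
 [ 530. -199.]
 [ 527. -137.]]
orange (157, 227, 36, 58) ctr mm ((431.206298828125, -16.372562408447266), (124.87489318847656, 64.57707214355469), 13.607035636901855)
[[363.   0.]
 [378. -62.]
 [499. -33.]
 [484.  30.]]
plate (298, 155, 60, 130) ctr mm ((527.8270263671875, -381.23822021484375), (316.5813903808594, 147.30067443847656), 0.8217589855194092)
[[ 368. -310.]
 [ 371. -457.]
 [ 687. -453.]
 [ 685. -305.]]
```

View pics/crop.png

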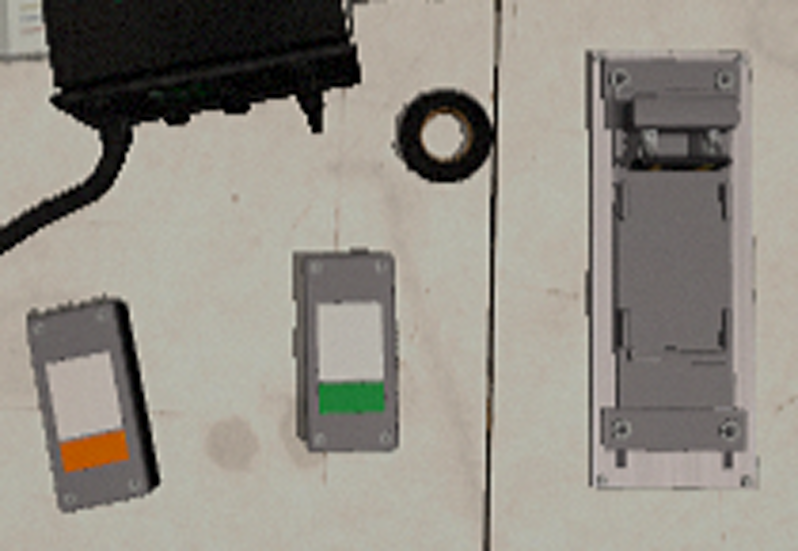

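The crop shows the lid outlines. Green lid spans about (303..397, 252..450) in the crop. Plate corners are (587,50), (748,52), (757,487) and (588,487), with the jaw at the +x end.

```bash
cat >> h.py <<'E'
from scipy.spatial.transform import Rotation as Ro
def rel(p0,yaw0,p1,yaw1):
    R0=Ro.from_euler('xyz',[np.pi,0,yaw0]); R1=Ro.from_euler('xyz',[np.pi,0,yaw1])
    d=R0.inv().apply(np.array(p1)-p0)/.3; r=(R0.inv()*R1).as_rotvec()/np.pi
    print('rel',np.round(d,4),np.round(r,4))
E
python3 - <<'E'
from h import *
import pickle
T,S=pickle.load(open('c0.pkl','rb'))
f=lambda L,z:np.array([on(T,150+u/3.8,150+v/3.8,z)[:2] for u,v in L])
P=f([(587,50),(748,52),(757,487),(588,487)],.006); print(P.round(4),P.mean(0))
G=f([(303,252),(394,253),(398,451),(303,450)],.044); print(G.round(4),G.mean(0))
O=f([(28,312),(122,297),(152,488),(62,512)],.044); print(O.round(4),O.mean(0))
hsv=cv2.cvtColor(T['color'],cv2.COLOR_RGB2HSV)
print(f([(317,304),(383,304),(385,411),(319,413)],.044),f([(47,360),(117,351),(128,457),(64,472)],.044))
rel([.158,.474,.231],2.82,[.312,.152,.231],1.7)
rel([.312,.152,.231],1.7,[.466,-.17,.231],.02)
E
```

```text
[[ 0.6629 -0.3217]
 [ 0.6645 -0.4272]
 [ 0.3856 -0.4328]
 [ 0.3827 -0.3258]] [ 0.52390356 -0.37689076]
[[ 0.5247 -0.143 ]
 [ 0.5257 -0.1992]
 [ 0.4058 -0.205 ]
 [ 0.4047 -0.1472]] [ 0.46522696 -0.1736114 ]
[[ 0.4832  0.025 ]
 [ 0.494  -0.0325]
 [ 0.3794 -0.0564]
 [ 0.3636 -0.0025]] [ 0.43003408 -0.01660856]
[[ 0.49310078 -0.15275121]
 [ 0.49423765 -0.19332165]
 [ 0.42949473 -0.1964006 ]
 [ 0.42715359 -0.15620891]] [[ 0.45431426  0.01163094]
 [ 0.46101353 -0.03107595]
 [ 0.39745384 -0.04093519]
 [ 0.38735808 -0.00242239]]
rel [-0.8263 -0.8561 -0.    ] [-0.     -0.      0.3565]
rel [-1.1305  0.3708  0.    ] [ 0.     -0.      0.5348]
```

move_arm([
  [[-0.826,-0.856,0],[0,0,0.3565]],
  [[-0.826,-0.856,0],[0,0,0.3565]],
  [[-0.826,-0.856,0],[0,0,0.3565]],
  [[-0.826,-0.856,0],[0,0,0.3565]],
  [[-0.826,-0.856,0],[0,0,0.3565]],
  [[-0.826,-0.856,0],[0,0,0.3565]],
  [[-0.826,-0.856,0],[0,0,0.3565]],
  [[-0.826,-0.856,0],[0,0,0.3565]],
], jaw=1, grip_force=40)

```text
time: 0.9
position: [0.3132, 0.1478, 0.2311]
orientation: [3.142, 0.002, 1.687]
wrist_force: [-0.2, 1.2, 0.0]
gripper_width: 0.998
finger_force: 0.0
```

```bash
python3 - <<'E'
from h import *
s=manip.observe(); print(s['position'],s['orientation'],s['time'],s['joints'])
rel([.312,.152,.231],1.7,[.435,-.1,.231],.6)
rel([.435,-.1,.231],.6,[.466,-.173,.231],.04)
E
```

```text
[0.31318474 0.14781983 0.23114248] [3.14151593e+00 1.70979371e-03 1.68661751e+00] 0.9 [ 4.42429732e-01 -6.65383336e-02 -3.37007199e-01  1.30080335e+00
 -1.64402143e-03  1.89740520e+00]
rel [-0.8858  0.2984  0.    ] [ 0.     -0.      0.3501]
rel [-0.0521  0.2592  0.    ] [-0.     -0.      0.1783]
```

move_arm([
  [[-0.886,0.298,0],[0,0,0.35]],
  [[-0.886,0.298,0],[0,0,0.35]],
  [[-0.886,0.298,0],[0,0,0.35]],
  [[-0.886,0.298,0],[0,0,0.35]],
  [[-0.886,0.298,0],[0,0,0.35]],
  [[-0.886,0.298,0],[0,0,0.35]],
  [[-0.886,0.298,0],[0,0,0.35]],
  [[-0.886,0.298,0],[0,0,0.35]],
])

```text
time: 1.7
position: [0.4347, -0.101, 0.2305]
orientation: [-3.14, 0.001, 0.594]
wrist_force: [-0.9, -0.6, -0.4]
gripper_width: 1.0
finger_force: 0.0
```

move_arm([
  [[-0.052,0.259,0],[0,0,0.178]],
  [[-0.052,0.259,0],[0,0,0.178]],
  [[-0.052,0.259,0],[0,0,0.178]],
  [[-0.052,0.259,0],[0,0,0.178]],
  [[-0.052,0.259,0],[0,0,0.178]],
  [[-0.052,0.259,0],[0,0,0.178]],
  [[-0.052,0.259,0],[0,0,0.178]],
  [[-0.052,0.259,0],[0,0,0.178]],
])

```text
time: 2.5
position: [0.4658, -0.1724, 0.2313]
orientation: [3.142, 0.0, 0.042]
wrist_force: [0.2, 0.6, -0.3]
gripper_width: 1.001
finger_force: 0.0
```

```bash
cat >> h.py <<'E'
def wcap(f):
    s=manip.observe(); c=cap('wrist',f); M=np.array(c['mount'])
    Rt=Ro.from_euler('xyz',s['orientation']).as_matrix()
    Rc=Rt@M[:3,:3]; o=Rt@M[:3,3]+s['position']
    c['R']=Rc.T; c['t']=-Rc.T@o; return c,s
E
python3 - <<'E'
from h import *
import pickle
c,s=wcap('w1.png'); print(s['position'],s['orientation'],s['wrist_force'],s['time'])
pickle.dump(c,open('w1.pkl','wb'))
print(ray(c,256,192))
E
```

```text
[ 0.46582236 -0.1724485   0.23133103] [3.14152633e+00 3.71906166e-07 4.24094632e-02] [ 0.24405035  0.57813588 -0.31542118] 2.5
(array([ 0.54734497, -0.16933128,  0.37405706]), array([-0.32154226, -0.00574521, -0.94690751]))
```

View pics/w1.png

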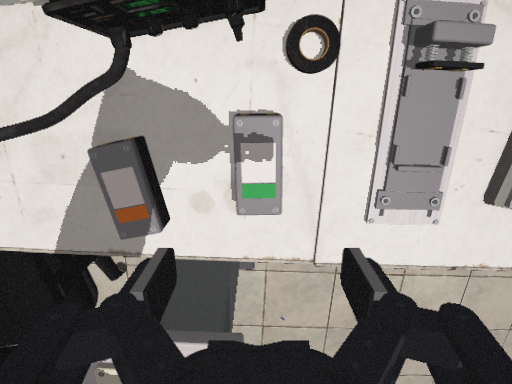

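Wrist view shows both packs and the cradle. Green lid corners are about (236,117), (281,116), (281,213), (237,214). Orange tag is about (131,213).

```bash
python3 - <<'E'
from h import *
import pickle
c=pickle.load(open('w1.pkl','rb'))
f=lambda L,z:np.array([on(c,u,v,z)[:2] for u,v in L])
G=f([(236,117),(281,116),(281,213),(237,214)],.044); print(G.round(4),G.mean(0))
G=f([(241.5,143),(275,143),(275,198),(242,198)],.044); print('label',G.round(4),G.mean(0))
hs=cv2.cvtColor(c['color'],cv2.COLOR_RGB2HSV)
m=cv2.inRange(hs,(50,120,50),(80,255,255)); m[:150]=0
cs,_=cv2.findContours(m,0,1);k=max(cs,key=cv2.contourArea);b=cv2.boxPoints(cv2.minAreaRect(k));g=f(b,.044);print('tag',b,g.round(4),g.mean(0))
P=f([(400,2),(487,2),(436,222),(367,221)],.006); print('plate',P.round(4))
cv2.imwrite('pics/crop2.png',cv2.resize(c['color'][0:230,360:500,::-1],None,fx=2.6,fy=2.6,interpolation=cv2.INTER_CUBIC))
rel([.466,-.173,.231],.04,[.466,-.173,.018],.04)
E
```

```text
[[ 0.5217 -0.1457]
 [ 0.5249 -0.1953]
 [ 0.4094 -0.2031]
 [ 0.4057 -0.1492]] [ 0.46543286 -0.1733184 ]
label [[ 0.4932 -0.1525]
 [ 0.4948 -0.1905]
 [ 0.4286 -0.1945]
 [ 0.4269 -0.1548]] [ 0.46088654 -0.17307998]
tag [[242. 184.]
 [274. 184.]
 [274. 197.]
 [242. 197.]] [[ 0.4446 -0.1543]
 [ 0.4462 -0.1923]
 [ 0.4298 -0.1932]
 [ 0.4282 -0.1547]] [ 0.43719993 -0.17364685]
plate [[ 0.6538 -0.3235]
 [ 0.6616 -0.4247]
 [ 0.3887 -0.4262]
 [ 0.3865 -0.3274]]
rel [ 0.   -0.    0.71] [0. 0. 0.]
```

View pics/crop2.png

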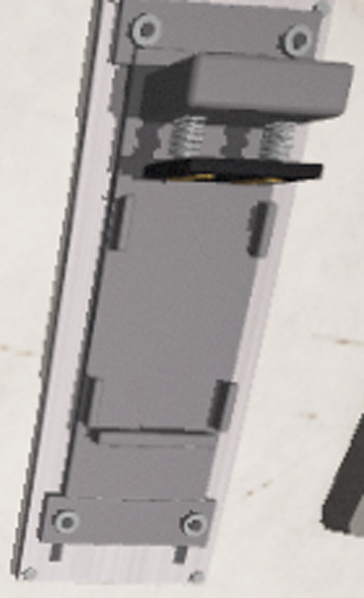

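Lip near crop2 (155,437), jaw face strip about (235,172), guides visible. Green pack centre is (0.4655,-0.1733) with yaw about 0.04. I'll descend and grasp.

move_arm([
  [[0,0,0.14],[0,0,0]],
  [[0,0,0.28],[0,0,0]],
  [[0,0,0.42],[0,0,0]],
  [[0,0,0.54],[0,0,0]],
  [[0,0,0.63],[0,0,0]],
  [[0,0,0.7],[0,0,0]],
  [[0,0,0.74],[0,0,0]],
  [[0,0,0.75],[0,0,0]],
])

```text
time: 3.35
position: [0.465, -0.1722, 0.0051]
orientation: [-3.141, 0.002, 0.042]
wrist_force: [0.3, 0.5, 0.3]
gripper_width: 0.998
finger_force: 0.0
```

move_arm([
  [[0,0,0],[0,0,0]],
  [[0,0,0],[0,0,0]],
  [[0,0,0],[0,0,0]],
  [[0,0,0],[0,0,0]],
  [[0,0,0],[0,0,0]],
  [[0,0,0],[0,0,0]],
  [[0,0,0],[0,0,0]],
  [[0,0,0],[0,0,0]],
], jaw=-1, grip_force=40)

```text
time: 4.15
position: [0.4672, -0.1731, 0.0077]
orientation: [3.141, -0.003, 0.041]
wrist_force: [-0.4, -0.2, 6.3]
gripper_width: 0.651
finger_force: 44.4
```

move_arm([
  [[0,0,-0.02],[0,0,0]],
  [[0,0,-0.06],[0,0,0]],
  [[0,0,-0.11],[0,0,0]],
  [[0,0,-0.16],[0,0,0]],
  [[0,0,-0.21],[0,0,0]],
  [[0,0,-0.24],[0,0,0]],
  [[0,0,-0.25],[0,0,0]],
  [[0,0,-0.25],[0,0,0]],
])

```text
time: 4.95
position: [0.466, -0.1727, 0.0817]
orientation: [3.141, -0.001, 0.041]
wrist_force: [-0.1, -0.1, -2.9]
gripper_width: 0.651
finger_force: 43.5
```

move_arm([
  [[0,0,0],[0,0,0]],
  [[0,0,0],[0,0,0]],
  [[0,0,0],[0,0,0]],
  [[0,0,0],[0,0,0]],
  [[0,0,0],[0,0,0]],
  [[0,0,0],[0,0,0]],
  [[0,0,0],[0,0,0]],
  [[0,0,0],[0,0,0]],
])

```text
time: 5.75
position: [0.4659, -0.1727, 0.0813]
orientation: [-3.142, -0.0, 0.041]
wrist_force: [-0.4, 0.2, -1.6]
gripper_width: 0.65
finger_force: 43.5
```

```bash
cat > fz.py <<'E'
from h import *
L=[]
for i in range(6):
    s=manip.observe(); L.append(np.r_[s['wrist_force'],s['wrist_torque']]); manip.capture('top')
print(np.mean(L,0).round(3),np.std(L,0).round(3)); print(s['position'],s['orientation'],s['gripper_width'],s['time'],s['effort'].round(3))
E
python3 fz.py
```

```text
[-0.298 -0.021 -2.06   0.006 -0.008  0.009] [0.71  0.331 0.307 0.034 0.014 0.029]
[ 0.46585881 -0.17267952  0.08133049] [ 3.14158186e+00 -2.90706589e-05  4.10540383e-02] 0.6514389493388445 6.0 [ 1.0000e-03 -4.0048e+01  2.2264e+01  4.0000e-03 -1.0000e-03  0.0000e+00]
```

move_arm([
  [[0,0,0.05],[0,0,0]],
  [[0,0,0.1],[0,0,0]],
  [[0,0,0.15],[0,0,0]],
  [[0,0,0.19],[0,0,0]],
  [[0,0,0.22],[0,0,0]],
  [[0,0,0.235],[0,0,0]],
  [[0,0,0.243],[0,0,0]],
  [[0,0,0.248],[0,0,0]],
])

```text
time: 6.85
position: [0.4659, -0.1727, 0.0077]
orientation: [3.142, -0.0, 0.041]
wrist_force: [-6.9, 2.0, 14.5]
gripper_width: 0.652
finger_force: 45.0
```

move_arm([
  [[0,0,0],[0,0,0]],
  [[0,0,0],[0,0,0]],
  [[0,0,0],[0,0,0]],
  [[0,0,0],[0,0,0]],
  [[0,0,0],[0,0,0]],
  [[0,0,0],[0,0,0]],
  [[0,0,0],[0,0,0]],
  [[0,0,0],[0,0,0]],
], jaw=1)

```text
time: 7.65
position: [0.4659, -0.1727, 0.0069]
orientation: [-3.142, 0.0, 0.041]
wrist_force: [0.2, -0.2, -0.1]
gripper_width: 0.998
finger_force: 0.0
```

move_arm([
  [[0,0,-0.08],[0,0,0]],
  [[0,0,-0.2],[0,0,0]],
  [[0,0,-0.35],[0,0,0]],
  [[0,0,-0.48],[0,0,0]],
  [[0,0,-0.5],[0,0,0]],
  [[0,0,-0.5],[0,0,0]],
  [[0,0,-0.5],[0,0,0]],
  [[0,0,-0.5],[0,0,0]],
])

```text
time: 8.45
position: [0.4646, -0.1722, 0.155]
orientation: [-3.14, 0.004, 0.041]
wrist_force: [-0.6, 0.4, 0.1]
gripper_width: 1.001
finger_force: 0.0
```

```bash
python3 - <<'E'
from h import *
import pickle
s=manip.observe(); print(s['position'],s['orientation'],s['gripper_width'],s['time'],s['wrist_force'])
T=manip.capture('top')
for nm,c in (('w1',pickle.load(open('w1.pkl','rb'))),('top',T)):
    hs=cv2.cvtColor(c['color'],cv2.COLOR_RGB2HSV)
    for n,lo,hi in (('or',(3,150,60),(18,255,255)),('gr',(50,120,50),(80,255,255))):
        m=cv2.inRange(hs,lo,hi); m[:150]=0; 
        cs,_=cv2.findContours(m,0,1);k=max(cs,key=cv2.contourArea);P=np.array([on(c,u,v,.044)[:2] for u,v in k[:,0]])*1000
        print(nm,n,cv2.minAreaRect(P.astype(np.float32)))
E
```

```text
[ 0.464558   -0.17218632  0.15500063] [-3.14007968  0.00358296  0.04106187] 1.001372303951298 8.45 [-0.62906959  0.39888168  0.07609114]
w1 or ((400.29864501953125, -18.657991409301758), (17.64650535583496, 39.94231033325195), 13.489452362060547)
w1 gr ((437.2049865722656, -173.75721740722656), (16.38062286376953, 38.30675506591797), 2.4657187461853027)
top or ((389.2961120605469, 246.77005004882812), (0.0, 0.0), 0.0)
top gr ((390.04278564453125, -714.73583984375), (85.16167449951172, 54.787845611572266), 82.2896728515625)
```

```bash
python3 - <<'E'
from h import *
rel([.466,-.173,.1566],.04,[.429,-.014,.1566],.225)
E
```

```text
rel [-0.102  -0.5345 -0.    ] [ 0.      0.     -0.0589]
```

move_arm([
  [[-0.013,-0.067,0],[0,0,-0.0074]],
  [[-0.034,-0.178,0],[0,0,-0.02]],
  [[-0.06,-0.312,0],[0,0,-0.034]],
  [[-0.08,-0.42,0],[0,0,-0.046]],
  [[-0.095,-0.5,0],[0,0,-0.055]],
  [[-0.102,-0.5345,0],[0,0,-0.059]],
  [[-0.102,-0.5345,0],[0,0,-0.059]],
  [[-0.102,-0.5345,0],[0,0,-0.059]],
])

```text
time: 9.3
position: [0.4288, -0.0142, 0.1565]
orientation: [3.141, 0.001, 0.226]
wrist_force: [0.6, 0.3, 0.1]
gripper_width: 1.003
finger_force: 0.0
```

```bash
python3 - <<'E'
from h import *
c,s=wcap('w2.png'); print(s['position'],s['orientation'])
hs=cv2.cvtColor(c['color'],cv2.COLOR_RGB2HSV)
m=cv2.inRange(hs,(3,150,40),(18,255,255)); cs,_=cv2.findContours(m,0,1);k=max(cs,key=cv2.contourArea)
P=np.array([on(c,u,v,.044)[:2] for u,v in k[:,0]])*1000
r=cv2.minAreaRect(P.astype(np.float32)); print(cv2.boundingRect(k),r)
a=np.deg2rad(r[2]); 
print(r[0]+28.5*np.array([np.cos(a),np.sin(a)]))
E
```

```text
[ 0.4288228  -0.01420082  0.15653216] [3.14119095e+00 6.30753031e-04 2.25978294e-01]
(236, 207, 42, 18) ((400.32318115234375, -19.17020034790039), (17.591379165649414, 39.29362487792969), 12.999344825744629)
[428.09280131 -12.75941284]
```

View pics/w2.png

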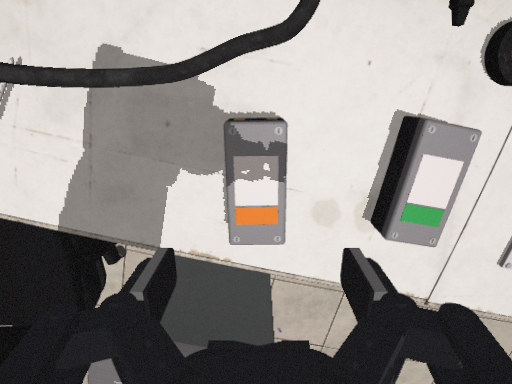

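The orange lid spans (225..287, 121..244), centred under the tool and aligned. Descending and grasping.

move_arm([
  [[0,0,0.1],[0,0,0]],
  [[0,0,0.2],[0,0,0]],
  [[0,0,0.3],[0,0,0]],
  [[0,0,0.39],[0,0,0]],
  [[0,0,0.45],[0,0,0]],
  [[0,0,0.48],[0,0,0]],
  [[0,0,0.495],[0,0,0]],
  [[0,0,0.498],[0,0,0]],
])

```text
time: 10.15
position: [0.4291, -0.0142, 0.0075]
orientation: [3.141, -0.0, 0.225]
wrist_force: [0.6, 0.3, 0.1]
gripper_width: 0.999
finger_force: 0.0
```

move_arm([
  [[0,0,0],[0,0,0]],
  [[0,0,0],[0,0,0]],
  [[0,0,0],[0,0,0]],
  [[0,0,0],[0,0,0]],
  [[0,0,0],[0,0,0]],
  [[0,0,0],[0,0,0]],
  [[0,0,0],[0,0,0]],
  [[0,0,0],[0,0,0]],
], jaw=-1, grip_force=60)

```text
time: 10.95
position: [0.4296, -0.013, 0.0087]
orientation: [-3.14, -0.003, 0.227]
wrist_force: [-0.3, 1.9, 5.3]
gripper_width: 0.646
finger_force: 65.7
```

move_arm([
  [[0,0,-0.02],[0,0,0]],
  [[0,0,-0.06],[0,0,0]],
  [[0,0,-0.11],[0,0,0]],
  [[0,0,-0.16],[0,0,0]],
  [[0,0,-0.21],[0,0,0]],
  [[0,0,-0.26],[0,0,0]],
  [[0,0,-0.3],[0,0,0]],
  [[0,0,-0.3],[0,0,0]],
])

```text
time: 11.75
position: [0.4293, -0.0139, 0.0986]
orientation: [3.141, -0.002, 0.226]
wrist_force: [0.8, 0.1, -5.8]
gripper_width: 0.648
finger_force: 65.5
```

move_arm([
  [[0,0,0],[0,0,0]],
  [[0,0,0],[0,0,0]],
  [[0,0,0],[0,0,0]],
  [[0,0,0],[0,0,0]],
  [[0,0,0],[0,0,0]],
  [[0,0,0],[0,0,0]],
  [[0,0,0],[0,0,0]],
  [[0,0,0],[0,0,0]],
])

```text
time: 12.55
position: [0.4288, -0.0137, 0.0975]
orientation: [3.142, -0.0, 0.226]
wrist_force: [-0.0, 0.4, -5.9]
gripper_width: 0.645
finger_force: 65.5
```

```bash
python3 fz.py
```

```text
[ 3.500e-02 -7.400e-02 -5.962e+00 -2.600e-02  3.000e-03  1.000e-02] [0.393 0.418 0.281 0.022 0.024 0.024]
[ 0.42873826 -0.01370732  0.09754103] [-3.14159205e+00 -7.50526958e-05  2.26419774e-01] 0.6479482471040874 12.8 [ 1.0000e-03 -3.4702e+01  2.3360e+01  7.0000e-03 -2.0000e-03  0.0000e+00]
```

Green weighs about 2.1 N and orange about 6.0 N, so orange is the full pack. I'll carry it alongside the cradle for a closer look.

```bash
python3 - <<'E'
from h import *
rel([.429,-.014,.0972],.225,[.50,-.25,.1272],.016)
E
```

```text
rel [ 0.0552  0.8196 -0.1   ] [ 0.     -0.      0.0665]
```

move_arm([
  [[0.003,0.04,-0.02],[0,0,0.003]],
  [[0.01,0.15,-0.06],[0,0,0.012]],
  [[0.02,0.3,-0.1],[0,0,0.024]],
  [[0.03,0.45,-0.1],[0,0,0.036]],
  [[0.04,0.6,-0.1],[0,0,0.049]],
  [[0.05,0.73,-0.1],[0,0,0.06]],
  [[0.054,0.8,-0.1],[0,0,0.065]],
  [[0.0552,0.82,-0.1],[0,0,0.0665]],
], grip_force=80)

```text
time: 13.65
position: [0.5006, -0.2534, 0.1275]
orientation: [3.14, -0.001, 0.013]
wrist_force: [-0.5, 0.0, -6.0]
gripper_width: 0.644
finger_force: 88.2
```

move_arm([
  [[0,0,0],[0,0,0]],
  [[0,0,0],[0,0,0]],
  [[0,0,0],[0,0,0]],
  [[0,0,0],[0,0,0]],
  [[0,0,0],[0,0,0]],
  [[0,0,0],[0,0,0]],
  [[0,0,0],[0,0,0]],
  [[0,0,0],[0,0,0]],
])

```text
time: 14.45
position: [0.5001, -0.2496, 0.1276]
orientation: [3.142, -0.0, 0.018]
wrist_force: [-0.7, -1.0, -6.3]
gripper_width: 0.644
finger_force: 88.2
```

```bash
python3 - <<'E'
from h import *
import pickle
c,s=wcap('w3.png'); print(s['position'],s['orientation'],s['wrist_force'],s['time'])
pickle.dump(c,open('w3.pkl','wb'))
cv2.imwrite('pics/w3b.png',cv2.resize(c['color'][:,:,::-1],(798,598),interpolation=cv2.INTER_CUBIC))
E
```

```text
[ 0.50009009 -0.24960819  0.12755274] [ 3.14156301e+00 -1.61256519e-05  1.77248215e-02] [-0.66427245 -1.02471881 -6.32243663] 14.45
```

View pics/w3b.png

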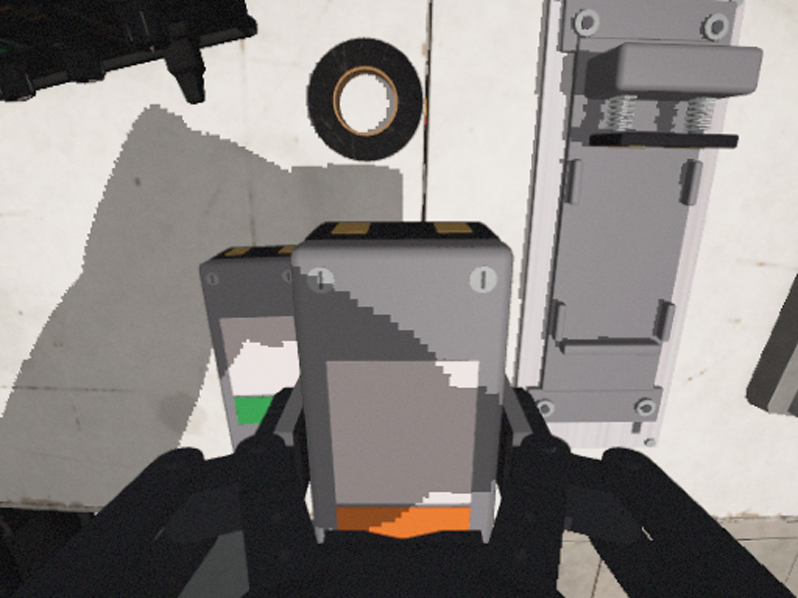

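Enlarged view, pixels in the 798-wide picture:
- Near guides sit at x of about 564 and 657, row 320.
- Far guides sit at about 580 and 682, row 185.
- The lip runs (562..660, about 345).
- The jaw's top edge runs (590..737, 147).

```bash
python3 - <<'E'
from h import *
import pickle
c=pickle.load(open('w3.pkl','rb'))
f=lambda L,z:np.array([on(c,u/1.5586,v/1.5573,z)[:2] for u,v in L])
for n,L,z in (('near g',[(564,320),(657,320)],.02),('far g',[(580,185),(682,185)],.02),('lip in',[(560,339),(660,339)],.022),('lip out',[(563,352),(659,350)],.022),('jaw',[(590,147),(737,148)],.054),('plate near edge',[(520,445),(656,447)],.006),('screws',[(544,408),(646,407),(587,22),(715,27)],.014),('packfront lid',[(293,258),(512,258)],.1636)):
    P=f(L,z); print(n,P.round(4).tolist(),P.mean(0).round(4),np.linalg.norm(P[1]-P[0]).round(4))
E
```

```text
near g [[0.4853, -0.3463], [0.4862, -0.4028]] [ 0.4857 -0.3745] 0.0565
far g [[0.5637, -0.3448], [0.5653, -0.4014]] [ 0.5645 -0.3731] 0.0566
lip in [[0.4738, -0.3447], [0.4747, -0.4059]] [ 0.4743 -0.3753] 0.0612
lip out [[0.4653, -0.3477], [0.4674, -0.4068]] [ 0.4663 -0.3772] 0.0592
jaw [[0.5832, -0.3341], [0.5851, -0.4036]] [ 0.5842 -0.3689] 0.0696
plate near edge [[0.3861, -0.3337], [0.3849, -0.4308]] [ 0.3855 -0.3823] 0.0971
screws [[0.4211, -0.3438], [0.4224, -0.4118], [0.6439, -0.3403], [0.6446, -0.4071]] [ 0.533  -0.3757] 0.0679
packfront lid [[0.5554, -0.2225], [0.5564, -0.2754]] [ 0.5559 -0.2489] 0.0529
```

move_arm([
  [[0.002,0.03,0],[0,0,0]],
  [[0.008,0.11,0],[0,0,0]],
  [[0.016,0.21,0],[0,0,0]],
  [[0.025,0.31,0],[0,0,0]],
  [[0.031,0.39,0],[0,0,0]],
  [[0.033,0.422,0],[0,0,0]],
  [[0.033,0.422,0],[0,0,0]],
  [[0.033,0.422,0],[0,0,0]],
])

```text
time: 15.3
position: [0.5117, -0.3755, 0.127]
orientation: [-3.14, 0.001, 0.017]
wrist_force: [-0.1, 0.3, -6.4]
gripper_width: 0.644
finger_force: 88.2
```

move_arm([
  [[0,0,0.03],[0,0,0]],
  [[0,0,0.09],[0,0,0]],
  [[0,0,0.15],[0,0,0]],
  [[0,0,0.21],[0,0,0]],
  [[0,0,0.26],[0,0,0]],
  [[0,0,0.295],[0,0,0]],
  [[0,0,0.312],[0,0,0]],
  [[0,0,0.312],[0,0,0]],
])

```text
time: 16.1
position: [0.5118, -0.3753, 0.0331]
orientation: [-3.141, 0.001, 0.018]
wrist_force: [0.9, -0.6, -5.7]
gripper_width: 0.641
finger_force: 88.4
```

```bash
python3 fz.py; python3 - <<'E'
from h import *
import pickle
c,s=wcap('w4.png'); pickle.dump(c,open('w4.pkl','wb'))
S=cap('side','side4.png')
b=cv2.resize(S['color'][110:230,220:400,::-1],None,fx=4,fy=4,interpolation=cv2.INTER_CUBIC)
cv2.imwrite('pics/side4b.png',b)
E
```

```text
[ 9.100e-02 -1.000e-02 -5.883e+00 -2.200e-02 -5.000e-03  2.000e-03] [0.694 0.436 0.472 0.02  0.034 0.015]
[ 0.51287912 -0.37662867  0.03501611] [ 3.14031681e+00 -1.68518573e-03  1.74843726e-02] 0.6464100122111615 16.35 [ 5.4000e-02 -5.6182e+01  2.4366e+01  7.0000e-03  1.0000e-03  0.0000e+00]
```

View pics/side4b.png

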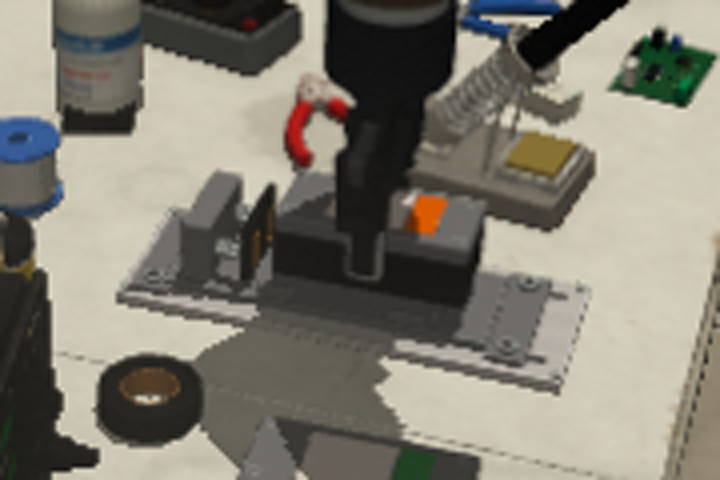

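View pics/w4.png

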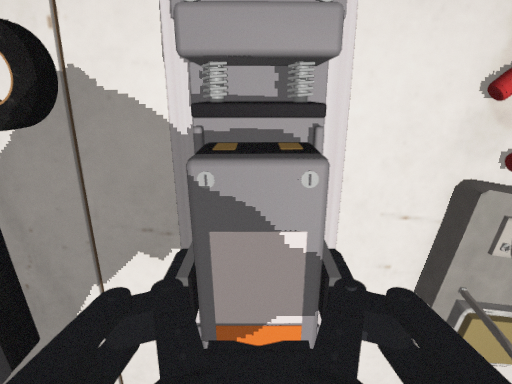

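The side view shows the pack above the cradle, level, with a gap to the jaw. In the wrist view the jaw spans columns 192..326, the lid 188..328 and the far guides 199..319. I'll check lateral centring.

```bash
python3 - <<'E'
from h import *
import pickle
c=pickle.load(open('w4.pkl','rb')); print(c['fx'],c['cx'])
th=.0177; n=np.array([-np.sin(th),np.cos(th)])
for nm,L,z in (('guides',[(199,133),(319,133)],.02),('jaw',[(192,115),(326,115)],.054),('block',[(176,55),(341,55)],.054),('lid',[(189,165),(328,165)],.071),('brass',[(225,147),(291,147)],.06),('plate',[(183,180),(339,180)],.006)):
    P=np.array([on(c,u,v,z)[:2] for u,v in L]); print(nm,P.round(4).tolist(),'lat ctr',(P.mean(0)@n).round(4),'x',P.mean(0)[0].round(4))
E
```

```text
291.18575110858774 258.1394493100677
guides [[0.5737, -0.344], [0.5748, -0.4084]] lat ctr -0.3863 x 0.5742
jaw [[0.5854, -0.3482], [0.5864, -0.4036]] lat ctr -0.3862 x 0.5859
block [[0.6083, -0.343], [0.6095, -0.4076]] lat ctr -0.386 x 0.6089
lid [[0.5683, -0.3498], [0.5692, -0.4021]] lat ctr -0.386 x 0.5688
brass [[0.5734, -0.3623], [0.5738, -0.3891]] lat ctr -0.3858 x 0.5736
plate [[0.543, -0.3301], [0.5448, -0.4261]] lat ctr -0.3876 x 0.5439
```

Laterally aligned to 0.5 mm, with a gap of about 12 mm. I'll advance slowly.

move_arm([
  [[0.004,0,0.001],[0,0,0]],
  [[0.008,0,0.002],[0,0,0]],
  [[0.012,0,0.003],[0,0,0]],
  [[0.016,0,0.004],[0,0,0]],
  [[0.02,0,0.004],[0,0,0]],
  [[0.024,0,0.004],[0,0,0]],
  [[0.027,0,0.004],[0,0,0]],
  [[0.03,0,0.004],[0,0,0]],
])

```text
time: 17.3
position: [0.5213, -0.376, 0.0327]
orientation: [-3.142, 0.0, 0.018]
wrist_force: [1.4, -0.5, -7.3]
gripper_width: 0.647
finger_force: 88.4
```

move_arm([
  [[0.002,0,0],[0,0,0]],
  [[0.004,0,0],[0,0,0]],
  [[0.006,0,0],[0,0,0]],
  [[0.008,0,0],[0,0,0]],
  [[0.01,0,0],[0,0,0]],
  [[0.01,0,0],[0,0,0]],
  [[0.01,0,0],[0,0,0]],
  [[0.01,0,0],[0,0,0]],
])

```text
time: 18.1
position: [0.5242, -0.3759, 0.0327]
orientation: [-3.142, 0.0, 0.017]
wrist_force: [-0.6, 0.2, -6.1]
gripper_width: 0.644
finger_force: 88.4
```

```bash
python3 fz.py
```

```text
[-1.660e-01  6.600e-02 -6.261e+00 -2.000e-02  0.000e+00  2.000e-03] [0.272 0.252 0.441 0.034 0.016 0.029]
[ 0.52418599 -0.37591707  0.03272766] [ 3.14158804e+00 -2.21955081e-05  1.75143405e-02] 0.6439347842702375 18.35 [ 1.0000e-03 -5.7362e+01  2.4627e+01  1.0000e-02 -2.0000e-03 -0.0000e+00]
```

No contact yet. Continue in 2 mm steps.

move_arm([
  [[0.003,0,0],[0,0,0]],
  [[0.006,0,0],[0,0,0]],
  [[0.007,0,0],[0,0,0]],
  [[0.007,0,0],[0,0,0]],
  [[0.007,0,0],[0,0,0]],
  [[0.007,0,0],[0,0,0]],
  [[0.007,0,0],[0,0,0]],
  [[0.007,0,0],[0,0,0]],
])

```text
time: 19.2
position: [0.5262, -0.3759, 0.0327]
orientation: [-3.142, 0.0, 0.017]
wrist_force: [0.1, -0.3, -6.0]
gripper_width: 0.64
finger_force: 88.4
```

move_arm([
  [[0.003,0,0],[0,0,0]],
  [[0.006,0,0],[0,0,0]],
  [[0.007,0,0],[0,0,0]],
  [[0.007,0,0],[0,0,0]],
  [[0.007,0,0],[0,0,0]],
  [[0.007,0,0],[0,0,0]],
  [[0.007,0,0],[0,0,0]],
  [[0.007,0,0],[0,0,0]],
])

```text
time: 20.0
position: [0.528, -0.3758, 0.0324]
orientation: [-3.141, 0.001, 0.017]
wrist_force: [-4.1, -1.8, -6.3]
gripper_width: 0.645
finger_force: 88.4
```

```bash
python3 fz.py
```

```text
[-3.664 -0.691 -7.09  -0.115  0.824 -0.132] [0.221 0.567 0.411 0.033 0.038 0.025]
[ 0.52818463 -0.37578111  0.03251395] [-3.14136894e+00  4.52217878e-04  1.74244532e-02] 0.6468835345091136 20.25 [  1.878 -58.792  26.698  -1.175   0.788  -0.124]
```

Contact is at TCP x of about 0.527. Pressing on 5 mm.

move_arm([
  [[0.003,0,0],[0,0,0]],
  [[0.006,0,0],[0,0,0]],
  [[0.009,0,0],[0,0,0]],
  [[0.012,0,0],[0,0,0]],
  [[0.015,0,0],[0,0,0]],
  [[0.017,0,0],[0,0,0]],
  [[0.017,0,0],[0,0,0]],
  [[0.017,0,0],[0,0,0]],
])

```text
time: 21.1
position: [0.5326, -0.3756, 0.0325]
orientation: [-3.141, 0.002, 0.017]
wrist_force: [-5.6, 0.1, -6.2]
gripper_width: 0.645
finger_force: 88.3
```

```bash
python3 fz.py
```

```text
[-6.07  -0.137 -5.356 -0.065  1.286 -0.188] [0.326 0.279 0.465 0.018 0.029 0.021]
[ 0.53255967 -0.37566019  0.03256693] [-3.14125164e+00  1.83671994e-03  1.70502956e-02] 0.6418569163098062 21.35 [  2.777 -58.794  27.629  -1.981   1.14   -0.165]
```

move_arm([
  [[0.003,0,0],[0,0,0]],
  [[0.006,0,0],[0,0,0]],
  [[0.009,0,0],[0,0,0]],
  [[0.01,0,0],[0,0,0]],
  [[0.01,0,0],[0,0,0]],
  [[0.01,0,0],[0,0,0]],
  [[0.01,0,0],[0,0,0]],
  [[0.01,0,0],[0,0,0]],
])

```text
time: 22.2
position: [0.535, -0.3756, 0.0326]
orientation: [-3.141, 0.003, 0.017]
wrist_force: [-7.6, 0.7, -5.8]
gripper_width: 0.643
finger_force: 88.3
```

```bash
python3 fz.py
```

```text
[-7.953 -0.132 -5.043 -0.068  1.518 -0.178] [0.22  0.536 0.409 0.015 0.027 0.029]
[ 0.53498183 -0.37560905  0.03257835] [-3.14115847e+00  2.86515225e-03  1.67298056e-02] 0.6459185631009117 22.45 [  3.258 -58.596  28.032  -2.418   1.322  -0.184]
```

Compression is about 8 mm (8 N), so the pack clears the lip by about 2 mm. Lowering.

move_arm([
  [[0,0,0.004],[0,0,0]],
  [[0,0,0.008],[0,0,0]],
  [[0,0,0.012],[0,0,0]],
  [[0,0,0.016],[0,0,0]],
  [[0,0,0.02],[0,0,0]],
  [[0,0,0.024],[0,0,0]],
  [[0,0,0.027],[0,0,0]],
  [[0,0,0.027],[0,0,0]],
])

```text
time: 23.3
position: [0.5351, -0.3758, 0.0245]
orientation: [-3.142, 0.003, 0.017]
wrist_force: [-8.4, 0.1, -4.6]
gripper_width: 0.642
finger_force: 88.5
```

```bash
python3 fz.py
```

```text
[-8.197 -0.788 -4.937 -0.142  1.489 -0.195] [0.384 0.525 0.518 0.009 0.04  0.021]
[ 0.53500827 -0.37584895  0.02450264] [-3.14150515e+00  2.74186871e-03  1.64908172e-02] 0.6433114604351607 23.55 [  3.57  -58.801  27.725  -2.281   1.403  -0.214]
```

Nothing touching below. Down 3 mm more.

move_arm([
  [[0,0,0.002],[0,0,0]],
  [[0,0,0.004],[0,0,0]],
  [[0,0,0.006],[0,0,0]],
  [[0,0,0.008],[0,0,0]],
  [[0,0,0.01],[0,0,0]],
  [[0,0,0.01],[0,0,0]],
  [[0,0,0.01],[0,0,0]],
  [[0,0,0.01],[0,0,0]],
])

```text
time: 24.4
position: [0.5351, -0.3758, 0.0216]
orientation: [-3.142, 0.003, 0.017]
wrist_force: [-8.2, -1.5, -4.6]
gripper_width: 0.643
finger_force: 88.5
```

```bash
python3 fz.py
```

```text
[-8.051 -0.733 -4.722 -0.149  1.454 -0.22 ] [0.455 0.438 0.343 0.024 0.034 0.017]
[ 0.53507333 -0.37583977  0.02156592] [-3.14149512e+00  2.58180098e-03  1.64913067e-02] 0.6420250111584541 24.65 [  3.555 -58.664  27.578  -2.281   1.382  -0.214]
```

move_arm([
  [[0,0,0.001],[0,0,0]],
  [[0,0,0.002],[0,0,0]],
  [[0,0,0.003],[0,0,0]],
  [[0,0,0.004],[0,0,0]],
  [[0,0,0.005],[0,0,0]],
  [[0,0,0.005],[0,0,0]],
  [[0,0,0.005],[0,0,0]],
  [[0,0,0.005],[0,0,0]],
])

```text
time: 25.5
position: [0.5351, -0.3758, 0.021]
orientation: [3.142, 0.002, 0.017]
wrist_force: [-10.2, 0.2, -0.3]
gripper_width: 0.641
finger_force: 89.0
```

```bash
python3 fz.py
```

```text
[-9.796  0.423 -0.47   0.1    1.676 -0.124] [0.268 0.367 0.491 0.022 0.045 0.042]
[ 0.53512583 -0.37585096  0.02097067] [3.14153247e+00 2.10000331e-03 1.65952676e-02] 0.6479333452434457 25.75 [  3.678 -56.384  27.2    -2.929   1.314  -0.15 ]
```

The floor now carries most of the weight. I'll back off so the far end meets the lip gently before release.

move_arm([
  [[-0.001,0,0],[0,0,0]],
  [[-0.002,0,0],[0,0,0]],
  [[-0.003,0,0],[0,0,0]],
  [[-0.004,0,0],[0,0,0]],
  [[-0.005,0,0],[0,0,0]],
  [[-0.006,0,0],[0,0,0]],
  [[-0.006,0,0],[0,0,0]],
  [[-0.006,0,0],[0,0,0]],
])

```text
time: 26.6
position: [0.5346, -0.3759, 0.021]
orientation: [3.141, -0.0, 0.017]
wrist_force: [-7.7, 0.4, -3.8]
gripper_width: 0.644
finger_force: 88.9
```

```bash
python3 fz.py
```

```text
[-6.651 -0.158 -3.033  0.098  1.103 -0.218] [0.539 0.427 0.546 0.022 0.04  0.028]
[ 0.53462889 -0.37588273  0.02096218] [ 3.14131675e+00 -2.40848721e-04  1.69836289e-02] 0.6482781218236695 26.85 [  2.585 -57.24   26.394  -1.952   0.875  -0.223]
```

move_arm([
  [[-0.001,0,0],[0,0,0]],
  [[-0.002,0,0],[0,0,0]],
  [[-0.003,0,0],[0,0,0]],
  [[-0.004,0,0],[0,0,0]],
  [[-0.005,0,0],[0,0,0]],
  [[-0.005,0,0],[0,0,0]],
  [[-0.005,0,0],[0,0,0]],
  [[-0.005,0,0],[0,0,0]],
])

```text
time: 27.7
position: [0.5334, -0.3759, 0.0209]
orientation: [3.141, -0.001, 0.017]
wrist_force: [-6.3, -0.1, -3.7]
gripper_width: 0.642
finger_force: 88.9
```

```bash
python3 fz.py
```

```text
[-5.569 -0.204 -3.772  0.073  1.015 -0.208] [0.365 0.383 0.291 0.027 0.042 0.03 ]
[ 0.5333521  -0.37593066  0.02092476] [ 3.14124944e+00 -6.21989376e-04  1.71448044e-02] 0.6414057476534153 27.95 [  2.35  -57.315  26.209  -1.76    0.799  -0.208]
```

move_arm([
  [[-0.001,0,0],[0,0,0]],
  [[-0.002,0,0],[0,0,0]],
  [[-0.003,0,0],[0,0,0]],
  [[-0.004,0,0],[0,0,0]],
  [[-0.004,0,0],[0,0,0]],
  [[-0.004,0,0],[0,0,0]],
  [[-0.004,0,0],[0,0,0]],
  [[-0.004,0,0],[0,0,0]],
])

```text
time: 28.8
position: [0.5328, -0.3759, 0.0209]
orientation: [3.141, -0.002, 0.018]
wrist_force: [-3.6, 1.1, 0.7]
gripper_width: 0.644
finger_force: 89.1
```

```bash
python3 fz.py
```

```text
[-2.832  1.02   1.857  0.416  0.521 -0.349] [0.429 0.462 0.682 0.05  0.035 0.017]
[ 0.5327618  -0.37597541  0.02090601] [ 3.14100722e+00 -1.75907960e-03  1.75965393e-02] 0.6458655242952251 29.05 [  0.683 -53.084  23.179  -1.177  -0.078  -0.352]
```

The lip is now taking the spring load. Releasing.

move_arm([
  [[0,0,0],[0,0,0]],
  [[0,0,0],[0,0,0]],
  [[0,0,0],[0,0,0]],
  [[0,0,0],[0,0,0]],
  [[0,0,0],[0,0,0]],
  [[0,0,0],[0,0,0]],
  [[0,0,0],[0,0,0]],
  [[0,0,0],[0,0,0]],
], jaw=1, grip_force=20)

```text
time: 29.9
position: [0.532, -0.3758, 0.0201]
orientation: [-3.142, 0.0, 0.018]
wrist_force: [-0.2, -0.0, 0.5]
gripper_width: 1.007
finger_force: 0.0
```

move_arm([
  [[0,0,-0.01],[0,0,0]],
  [[0,0,-0.04],[0,0,0]],
  [[0,0,-0.1],[0,0,0]],
  [[0,0,-0.2],[0,0,0]],
  [[0,0,-0.3],[0,0,0]],
  [[0,0,-0.38],[0,0,0]],
  [[0,0,-0.4],[0,0,0]],
  [[0,0,-0.4],[0,0,0]],
])

```text
time: 30.7
position: [0.5327, -0.3763, 0.1418]
orientation: [3.14, -0.003, 0.017]
wrist_force: [-0.4, 0.2, 0.1]
gripper_width: 1.0
finger_force: 0.0
```

```bash
python3 fz.py; python3 - <<'E'
from h import *
S=manip.capture('side')['color'];W=manip.capture('wrist')['color']
a=cv2.resize(S[110:270,220:400],(400,356));b=cv2.resize(W,(400,300)); b=cv2.copyMakeBorder(b,0,56,0,0,0)
cv2.imwrite('pics/fin.png',np.hstack([a,b])[:,:,::-1])
E
```

```text
[-0.061 -0.087 -0.671  0.003  0.015 -0.001] [0.487 0.279 0.624 0.033 0.024 0.025]
[ 0.53108464 -0.37513926  0.1381037 ] [-3.13950650e+00  2.81600854e-03  1.74858839e-02] 0.999887878288922 30.95 [ 0.0000e+00 -5.3239e+01  2.5036e+01  1.6000e-02  0.0000e+00 -0.0000e+00]
```

View pics/fin.png

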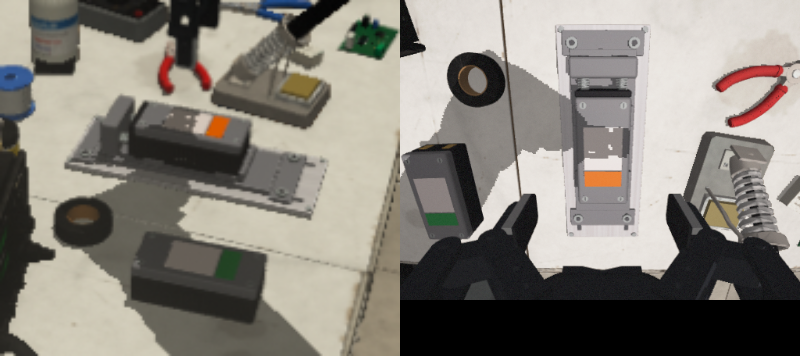

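The orange pack lies flat between jaw (row 93) and lip (row 205), centred. The green pack stands flat on the bench, the tape is in place, and the gripper is clear.

```bash
python3 -c "
from rig import manip
print(manip.job_done())"
```

```text
the job is handed in; nothing more can be done
None
```

I handed the job in at about 31 s: the orange pack was the heavier (about 6.0 N against 2.1 N for green) and the last pictures showed it flat behind the lip in the cradle, with the green pack standing flat on the bench; no verdict came back.

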